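# Lock the peg loom's sliding rail with its headed pin

## Robot

A 6-joint arm with a two-finger parallel gripper is mounted at the origin on the work surface. World frame = base frame: x ahead of the robot, y to its left, z up, the work surface at z = 0. Lengths are in m, angles in rad, forces in N, time in s.
With the tool pointing down it reaches from about 0.35 to 0.875 m from the base axis. Payload 4.2 kg.
Tool frame: the origin (TCP) lies at the very end of the fingers, on their centre line; the grasp point (between the pads) lies 19 mm behind it; z points along the fingers, y is the line along which they close (so a half turn about z gives the same grasp; the last joint's range is limited). The gripper opens to 87 mm and grips with 3 to 60 N. Pads are 19 mm wide; open, the fingers measure 117 mm over their backs; the gripper's body (75 mm by 190 mm) begins 51 mm behind the grasp point.
Start: joints at [-1.054, 0.385, 0.008, 0, -1.194, -0.259], TCP at [0.159, -0.604, 0.223] pointing down, gripper open.
Joint ranges: [-3.14, 3.14], [-1.21, 2.06], [-1.07, 1.41], [-3.16, 2.05], [-2.99, -0.16], [-3.1, 3.1]. Speed limits (rad/s): [2.79, 2.79, 3.14, 3.14, 3.14, 3.14].

## Interface

Orientations are given as a unit quaternion [x, y, z, w].
In Python, from station import robot gives the robot as it stands.
- The arm moves only by the tool servo_tool, never from a script. Its argument "commands" is a list of rows, each an object with "rotation": the turn, a rotation vector about the tool's x, y, z in rad, a list of three; "linear": the shift along the tool's x, y, z in cm, a list of three; "jaw": the finger opening in cm, from 0 to 8.7. In form: [{"rotation": [rx, ry, rz], "linear": [x, y, z], "jaw": jaw}, ...]. A call has 1 to 10 rows; each row shifts and turns the commanded pose from where the row before left it, along the tool's axes as they then stand; what a row does not reach is not made up. A row lasts 1/10 s, in which the tool goes at most 50 mm and 8.59 degrees, less where a joint would pass 70% of its speed; a pose out of reach is approached as far as the arm can. A call is refused whole if a number of a shift passes 5 or a number of a turn 0.15, either way. A call with a gripper value outside its range is refused whole. The fingers move at their own pace and stop on an object; "squeeze" is the grip in N (left out, the last holds). Time passes only in rows, so rows that do not move let the fingers close. It gives the time, the measured TCP pose, the force, the opening and the grip force at its end, in the units of the state.
- robot.get_obs(): the state, without advancing time (a new reading comes with each control period).
- robot.read_camera(name): name is "scene" or "top" or "wrist"; returns the picture (420x560x3 uint8, blue, green, red); there is no depth.
- robot.get_calibration(name): a dict with "vertical_fov" (degrees; the focal length in pixels is half the picture's height over the tangent of half this angle, whatever the lens; pixels are square), "cx", "cy" (the principal point, pixels), "R" (3x3) and "t" (3): a world point X has camera coordinates R X + t; the wrist camera has in their place "T_tool_cam" (4x4, takes a point from camera to tool coordinates, whose origin is the TCP and whose axes are the flange's). Camera axes: x right, y down, z forward; pixel columns grow to the right and rows downward; lengths in m; the calibration is good to about 2 mm. A picture is of the moment at which its call begins: read the wrist's pose just before it. get_calibration takes no time and is no camera call.
- robot.sign_off(): hands the job in; it is judged then, once.
Trained networks look in the newest picture that a camera, given by its name, has taken for a name from the list of things; names that differ only in an ending like _2 or _b are one class to them, and where a whole thing is asked for, a point or a joint stands for the part that bears it (a point fixed in the world has none). Each returns a list of dicts, best first, with "conf" (0 to 1); they miss things now and then, are a little off and sometimes report something else, mostly with a low value. They report only what shows in the picture. A call takes as long as a camera call. They do not tell look-alikes from the thing itself.
- robot.recognise(camera, query): "position" ([x, y, z] in m, in world coordinates, good to about 4 mm: the middle of the surface that is visible of it).
- robot.silhouettes(camera, query): "mask" (420x560 bool, what is visible of it).
- robot.spot_point(camera, query): "position" ([x, y, z] in m, in world coordinates, good to about 4 mm: a listed point, or the origin of a listed thing).
The state is a dict: "time_s": time; "joint_pos": joint angles; "joint_velocities": joint speeds; "joint_torque": joint torques, N m; "tool_pos": TCP position; "orientation": TCP orientation; "contact_force": force on the tool from outside, world axes, zero at the start; "torque": the same for the moment, N m; "grip_width": finger opening in m; "gripper_force": force on a finger pad.
Only numpy, scipy, OpenCV 4.12 (cv2) and the standard library are available. Lean on these libraries where they do the work, as an engineer would, in place of code of your own. Each camera call takes 0.05 s, during which the arm holds its last target. There are 200 camera calls.

## Task

Set the peg loom to size: slide its loose peg rail away from you until the steel tongue lines up inside the fork, then push the headed steel pin fully home through fork and tongue, head resting against the fork, so that the rail is locked. The tongue's hole is hidden, so if the pin stops early do not force it: move the rail some millimetres and try again. Leave the other things on the table where they are.

Things in the scene. Friction and masses are not known exactly. Their poses are not given: they have to be found in the camera images.
- loom: Peg loom's fixed plywood base, 300 x 320 x 15 mm; origin under its centre, on the table. +x: away from the robot, the moving rail's sliding direction; y: to the left, parallel to pin and bores. Fixed peg rail along the far edge, x = 105 to 135 mm, pegs up to 80 mm high. Steel fork at its left: x = 8 to 52 mm, 80 mm high, two cheeks (y = 59 to 74 and 96 to 141 mm), a gap open at the top between.
- bore (a point): Centre of the outer (left) mouth of the fork's thick cheek, on the bore axis, at (30, 141, 55) mm in the loom's frame, axes as the loom. The pin enters here along -y: 45 mm of 17.5 mm bore, then the 22 mm gap for the tongue, then the 15 mm thin cheek (bore 19 mm).
- rail (a joint): Moving rail's position along loom x, m, range -0.07 to 0.03; starts -0.055 to -0.025, nearer the robot. At about 0 the tongue's hole lies on the bore axis; as the tongue is clamped in a slot, it truly lines up between -0.008 and 0.008, hidden, other each time: found by trying the pin, which enters within 2 mm at 8 N, 3.5 mm at 14 N. Slides stiffly (7 N), no spring, stays where left.
- rail_push (a point): Point to push on the moving rail's near (-x) face, 27.5 mm above the table; in the loom's frame x = rail - 45 mm, y = 30 mm. Wooden bar 30 mm wide in x, y = -132 to 103 mm, top 39.5 mm above the table, four pegs up to 85 mm high on its middle line. On its left end a steel block, 80 mm high, holds the tongue.
- tongue_block (a point): Top centre of the steel block on the rail's left end, 79.5 mm above the table, at x = rail - 30 mm, y = 85 mm in the loom's frame. From it the tongue, a flat steel lug 16 mm thick and 40 mm high with an 18.5 mm cross hole near its end, reaches +x into the fork's gap. The hole is nominally 60 mm in +x from this point, give or take 8 mm.
- pin_head (a point): Centre of the outer (left) face of the pin's head, 40 mm across, 12 mm thick. Steel pin, loose, about 0.2 kg, lying along loom y, shank (16 mm, 90 mm long) started 37 to 43 mm into the thick cheek; droops about 2 mm. It slides freely along -y until the tip meets the tongue, unless the hole is in line. Seated, the head's underside is on the cheek and this face 12 mm outside the mouth.
- pin_tip (a point): Centre of the pin's tip (tapered: 10 mm across, full 16 mm after 5 mm), on its axis, 102 mm from the head's outer face. Past the mouth of the bore: 37 to 43 mm at the start, about 48 mm (to 53 if half caught) when stopped by the tongue, 90 mm when seated.
- spool: Bystander: small wooden spool (50 mm tall) standing on the board between the two peg rails; origin under its centre.
- shuttle: Bystander: dark wooden weaving shuttle (90 mm) lying on the board between the rails; origin under its centre.
- thermos: Bystander: red flask, 220 mm tall, to the right of the frame; origin under its centre.
- phone: Bystander: black phone lying left of the frame, beyond the pin; origin under its centre.
- mug: Bystander: white mug, 85 mm tall, left of the frame and nearer the robot than the pin; origin under its centre.
- hook_tool: Bystander: crochet hook with a grey handle, 140 mm, lying right of the frame; origin under its centre.
Things that resemble listed ones, but are neither listed nor needed, are in the scene too. Leave any green or purple look-alike of the part that bears pin_head alone.

How it is judged:
By the outcome, as a careful person would: the job done as asked, in the order asked, and still so for the second after the job is handed in, with the robot touching nothing.
It also fails if it takes over 72 s, if anything falls off the work surface, if the arm or the gripper's body presses on something with over 40 N, if the wrist force passes 120 N, or if a joint passes its speed limit or range.

## Working session

There is one attempt and no reset: what is moved stays moved. The work goes in short steps, Python scripts to look and compute and a tool call to move; the robot and the scene stay as the last step left them, time stands still between calls to the robot, and variables do not carry over. Pictures are saved under pics/ and viewed, at most 10 in all, crops included, and the job is handed in when it is done.

Besides the shell and the picture viewer there is one more tool, called after ">>>" by a JSON object that holds its "fn" and its "kwargs". servo_tool: Moves the arm, as the interface text tells. Its arguments: {"type":"object","properties":{"commands":{"type":"array","items":{"type":"object","properties":{"rotation":{"type":"array","items":{"type":"number"}},"linear":{"type":"array","items":{"type":"number"}},"jaw":{"type":"number"}}}},"squeeze":{"type":"number"}},"required":["commands"]}

```bash
mkdir -p pics
python3 - <<'E'
from station import robot
import cv2
for c in ("scene","top"):
    im=robot.read_camera(c); cv2.imwrite(f"pics/{c}0.png",im)
    for q in ("loom","bore","rail_push","tongue_block","pin_head","pin_tip","mug","phone","spool","shuttle","thermos"):
        print(c,q,[(d["position"].round(3).tolist() if hasattr(d["position"],'round') else d["position"],round(d["conf"],2)) for d in robot.spot_point(c,q)[:3]])
o=robot.get_obs();print(o["time_s"],o["tool_pos"],o["orientation"],o["contact_force"])
E
```

```text
scene loom [([0.5895, -0.0306, 0.0027], 0.56)]
scene bore [([0.5954, 0.1119, 0.0557], 0.69)]
scene rail_push [([0.4845, -0.0197, 0.0274], 0.96), ([0.5891, -0.0314, 0.0058], 0.69)]
scene tongue_block [([0.4896, 0.034, 0.0818], 0.56)]
scene pin_head [([0.483, 0.3704, 0.0204], 0.81), ([0.3531, 0.1744, 0.0221], 0.63), ([0.5837, 0.1668, 0.0531], 0.53)]
scene pin_tip [([0.5822, 0.3573, 0.0079], 0.82), ([0.2641, 0.1219, 0.0061], 0.65)]
scene mug [([0.4389, 0.248, 0.001], 0.55)]
scene phone [([0.68, 0.2492, 0.0], 0.84), ([0.4905, 0.0381, 0.0782], 0.34)]
scene spool [([0.6761, -0.1406, 0.015], 0.75)]
scene shuttle [([0.6619, -0.0263, 0.0156], 0.5)]
scene thermos [([0.5174, -0.2974, -0.0001], 0.81)]
top loom [([0.5876, -0.0335, -0.0007], 0.81), ([0.5837, 0.1662, 0.048], 0.69)]
top bore [([0.595, 0.1125, 0.0576], 0.8)]
top rail_push [([0.4885, -0.018, 0.031], 0.82)]
top tongue_block [([0.4915, 0.0354, 0.079], 0.96)]
top pin_head [([0.3524, 0.1733, 0.0255], 0.78), ([0.4838, 0.3711, 0.0236], 0.75), ([0.5838, 0.1693, 0.0515], 0.52)]
top pin_tip [([0.5825, 0.3551, 0.005], 0.75), ([0.2657, 0.1246, 0.0041], 0.69)]
top mug [([0.4379, 0.2474, 0.002], 0.65)]
top phone [([0.6776, 0.2474, -0.0008], 0.62)]
top spool [([0.6792, -0.1386, 0.0139], 0.69)]
top shuttle []
top thermos [([0.5168, -0.2983, -0.0039], 0.95), ([0.4919, 0.0359, 0.0776], 0.3)]
1.2 [ 0.15935128 -0.60428855  0.22252747] [-1.28530846e-01  9.91705510e-01  5.39780930e-05 -1.14568863e-06] [-0.25514167 -0.1436905  -0.05493632]
```

Run:
```python
import cv2,numpy as np
a=cv2.imread("pics/scene0.png");b=cv2.imread("pics/top0.png")
cv2.imwrite("pics/both.png",cv2.resize(np.vstack([a,b]),(400,600)) if 0 else np.hstack([cv2.resize(a,(400,300)),cv2.resize(b,(400,300))]))
```

```text
(no output)
```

View pics/scene0.png

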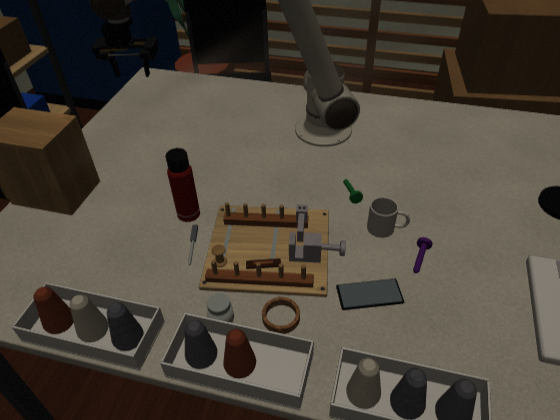

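View pics/top0.png

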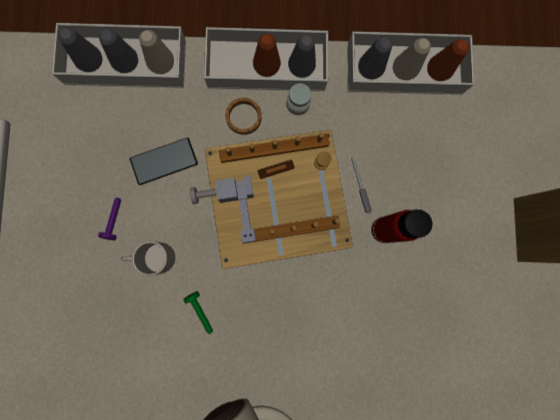

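Pin candidates: green (353,193), purple (423,250) and steel (340,246) in the scene picture (steel at (194,194) in top). The steel one fits because it is in the fork bore at the loom's left. I'll fit the loom pose and confirm the pin in one crop.

```bash
cat > h.py <<'E'
from station import robot
import cv2,numpy as np
def proj(c,X):
    k=robot.get_calibration(c);R=np.array(k["R"]);t=np.array(k["t"]).ravel()
    f=210/np.tan(np.radians(k["vertical_fov"])/2)
    p=np.atleast_2d(X)@R.T+t
    return np.c_[f*p[:,0]/p[:,2]+k["cx"],f*p[:,1]/p[:,2]+k["cy"]]
def L2W(pose,P):
    x,y,a=pose;P=np.atleast_2d(np.array(P,float));c,s=np.cos(a),np.sin(a)
    return np.c_[x+c*P[:,0]-s*P[:,1],y+s*P[:,0]+c*P[:,1],P[:,2]]
E
python3 - <<'E'
from h import *
from scipy.optimize import least_squares
C=np.array([[.15,.16,.015],[.15,-.16,.015],[-.15,-.16,.015],[-.15,.16,.015]])
px=np.array([[206,148],[333,131],[352,247],[222,267]],float)
r=least_squares(lambda p:(proj("top",L2W(p,C))-px).ravel(),[.588,-.032,.16]);p=r.x
print(p,np.degrees(p[2]),r.fun.round(1))
P2=np.array([[.03,.141,.055]]);print("bore",L2W(p,P2))
m=cv2.imread("pics/top0.png");S=5
x0,y0=175,110;m=cv2.resize(m[110:275,175:360],None,fx=4.2,fy=3.6 if 0 else 4.2*1,interpolation=cv2.INTER_CUBIC)[:600]
def dr(X,col):
    for q in (proj("top",L2W(p,X))-[x0,y0]+.5)*4.2: cv2.circle(m,tuple(int(v) for v in q),3,col,-1)
dr(C,(0,0,255))
dr([[8,141,80],[52,141,80],[8,96,80],[52,96,80],[52,59,80],[8,59,80]]*np.array([[.001]]),(255,0,255))
for rl in(-.05,-.04,-.03): dr([[rl-.045,-.132,.0395],[rl-.045,.03,.0395],[rl-.015,-.132,.0395]],(0,255,0) if rl==-.04 else (255,255,0))
cv2.imwrite("pics/crop1.png",m)
print(m.shape,robot.get_obs()["time_s"])
E
```

```text
[ 0.58842264 -0.03601618  0.1589227 ] 9.105600028570311 [-0.4 -1.3 -0.1 -1.6  1.   1.5 -0.5  1.2]
bore [[0.5957307  0.10795463 0.055     ]]
(600, 777, 3) 1.2
```

View pics/crop1.png

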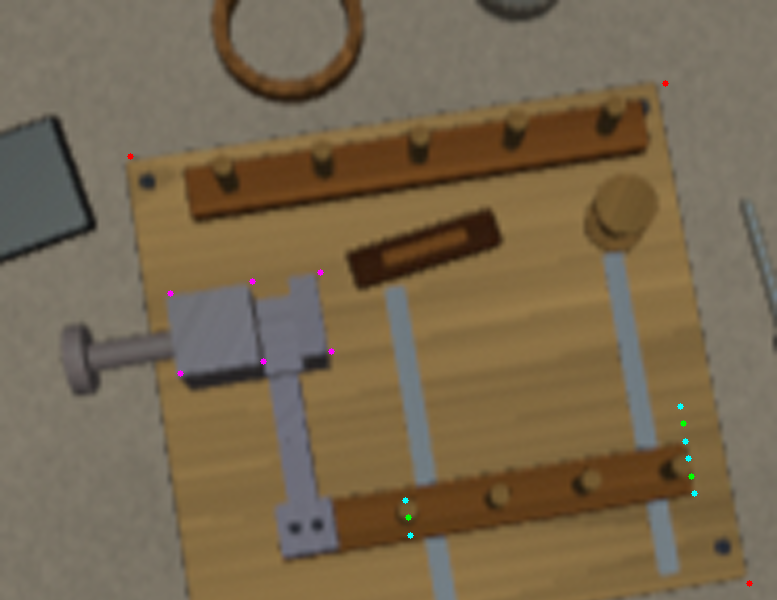

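The crop confirms it: the steel pin (head at crop (80,358)) sits in the fork cheek, and the model overlay fits the loom (yaw 9.1°). The rail is at about -0.053. Next I align the tool and approach.

>>> {"fn": "servo_tool", "kwargs": {"commands": [{"rotation":[0,0,0.099],"linear":[0,0,0],"jaw":0},{"linear":[-1.9,2.6,0],"rotation":[0,0,0],"jaw":0},{"linear":[-1.9,2.6,0],"rotation":[0,0,0],"jaw":0},{"linear":[-1.9,2.6,0],"rotation":[0,0,0],"jaw":0},{"linear":[-1.9,2.6,0],"rotation":[0,0,0],"jaw":0},{"linear":[-1.9,2.6,0],"rotation":[0,0,0],"jaw":0},{"linear":[-1.9,2.6,0],"rotation":[0,0,0],"jaw":0},{"linear":[-1.9,2.6,0],"rotation":[0,0,0],"jaw":0},{"linear":[-1.9,2.6,0],"rotation":[0,0,0],"jaw":0},{"linear":[-1.9,2.6,0],"rotation":[0,0,0],"jaw":0}]}}

```text
time_s: 2.2
tool_pos: [0.2917, -0.3451, 0.2228]
orientation: [-0.079, 0.997, -0.0, 0.0]
contact_force: [1.0, -0.4, 0.7]
grip_width: 0.0153
gripper_force: 0.0
```

>>> {"fn": "servo_tool", "kwargs": {"commands": [{"linear":[-1.9,2.6,0],"rotation":[0,0,0],"jaw":0},{"linear":[-1.9,2.6,0],"rotation":[0,0,0],"jaw":0},{"linear":[-1.9,2.6,0],"rotation":[0,0,0],"jaw":0},{"linear":[-1.9,2.6,0],"rotation":[0,0,0],"jaw":0},{"linear":[-1.9,2.6,0],"rotation":[0,0,0],"jaw":0},{"linear":[-1.9,2.6,0],"rotation":[0,0,0],"jaw":0},{"linear":[-1.9,2.6,0],"rotation":[0,0,0],"jaw":0},{"linear":[-1.9,2.6,0],"rotation":[0,0,0],"jaw":0},{"linear":[-1.9,2.6,0],"rotation":[0,0,0],"jaw":0},{"linear":[0,0,0],"rotation":[0,0,0],"jaw":0}]}}

```text
time_s: 3.2
tool_pos: [0.4247, -0.0858, 0.2229]
orientation: [-0.081, 0.997, 0.0, 0.001]
contact_force: [-1.4, -0.6, 0.1]
grip_width: 0.0002
gripper_force: 0.0
```

```bash
cat >> h.py <<'E'
POSE=np.array([.5885,-.035,.159])
def st():
    o=robot.get_obs();p=np.array(o["tool_pos"]);a=POSE[2];c,s=np.cos(a),np.sin(a)
    R=np.array([[c,s],[-s,c]]);f=np.array(o["contact_force"])
    q=np.array(o["orientation"]);from_=2*np.arctan2(q[0],q[1])
    print("t",round(o["time_s"],2),"loom mm",(1e3*(R@(p[:2]-POSE[:2]))).round(1),"z",round(p[2]*1e3,1),"F loom",(R@f[:2]).round(1),round(f[2],1),"yaw",round(-np.degrees(from_),2),q.round(3),"jaw",round(o["grip_width"],4))
E
python3 -c "from h import *;st()"
```

```text
t 3.2 loom mm [-169.8  -24.3] z 222.9 F loom [-1.5 -0.4] 0.1 yaw 9.33 [-0.081  0.997  0.     0.001] jaw 0.0002
```

>>> {"fn": "servo_tool", "kwargs": {"commands": [{"linear":[-0.6,1.4,2.4],"rotation":[0,0,0],"jaw":0},{"linear":[-0.6,1.4,2.4],"rotation":[0,0,0],"jaw":0},{"linear":[-0.6,1.3,2.4],"rotation":[0,0,0],"jaw":0},{"linear":[-0.7,1.3,2.4],"rotation":[0,0,0],"jaw":0},{"linear":[0,0,2.4],"rotation":[0,0,0],"jaw":0},{"linear":[0,0,2.4],"rotation":[0,0,0],"jaw":0},{"linear":[0,0,2.4],"rotation":[0,0,0],"jaw":0},{"linear":[0,0,1.9],"rotation":[0,0,0],"jaw":0},{"linear":[0,0,1.0],"rotation":[0,0,0],"jaw":0},{"linear":[0,0,0],"rotation":[0,0,0],"jaw":0}]}}

```text
time_s: 4.2
tool_pos: [0.4384, -0.0313, 0.0246]
orientation: [-0.079, 0.997, -0.0, -0.001]
contact_force: [0.2, -0.3, 0.2]
grip_width: 0.0002
gripper_force: 0.0
```

```bash
cd .;python3 -c "from h import *;st()"
```

```text
t 4.2 loom mm [-147.6   27.4] z 24.6 F loom [ 0.1 -0.3] 0.2 yaw 9.07 [-0.079  0.997 -0.    -0.001] jaw 0.0002
```

>>> {"fn": "servo_tool", "kwargs": {"commands": [{"linear":[-1,0,0],"rotation":[0,0,0],"jaw":0},{"linear":[-1,0,0],"rotation":[0,0,0],"jaw":0},{"linear":[-0.5,0,0],"rotation":[0,0,0],"jaw":0},{"linear":[-0.5,0,0],"rotation":[0,0,0],"jaw":0},{"linear":[-0.5,0,0],"rotation":[0,0,0],"jaw":0},{"linear":[-0.5,0,0],"rotation":[0,0,0],"jaw":0},{"linear":[-0.5,0,0],"rotation":[0,0,0],"jaw":0}]}}

```text
time_s: 4.9
tool_pos: [0.4795, -0.0247, 0.0249]
orientation: [-0.079, 0.997, -0.001, -0.005]
contact_force: [-8.5, 0.3, 6.0]
grip_width: 0.0005
gripper_force: 4.1
```

```bash
cd .;python3 -c "from h import *;st()"
```

```text
t 4.9 loom mm [-106.    27.4] z 24.9 F loom [-8.3  1.6] 6.0 yaw 9.03 [-0.079  0.997 -0.001 -0.005] jaw 0.0005
```

>>> {"fn": "servo_tool", "kwargs": {"commands": [{"linear":[-0.5,0,0],"rotation":[0,0,0],"jaw":0},{"linear":[-0.5,0,0],"rotation":[0,0,0],"jaw":0},{"linear":[-0.5,0,0],"rotation":[0,0,0],"jaw":0},{"linear":[-0.5,0,0],"rotation":[0,0,0],"jaw":0},{"linear":[-0.5,0,0],"rotation":[0,0,0],"jaw":0},{"linear":[-0.5,0,0],"rotation":[0,0,0],"jaw":0},{"linear":[-0.5,0,0],"rotation":[0,0,0],"jaw":0},{"linear":[-0.5,0,0],"rotation":[0,0,0],"jaw":0},{"linear":[0,0,0],"rotation":[0,0,0],"jaw":0}]}}

```text
time_s: 5.8
tool_pos: [0.5193, -0.0179, 0.0247]
orientation: [-0.079, 0.997, -0.0, -0.004]
contact_force: [-6.5, 2.3, 4.3]
grip_width: 0.0003
gripper_force: 3.1
```

```bash
cd .;python3 - <<'E'
from h import *;st()
im=robot.read_camera("top");cv2.imwrite("pics/t2.png",im)
for c in("top","scene"):
    if c=="scene": robot.read_camera(c)
    for q in("rail_push","tongue_block","pin_head"):
        for d in robot.spot_point(c,q)[:3]:
            p=np.array(d["position"]);a=POSE[2];v=p[:2]-POSE[:2]
            print(c,q,round(d["conf"],2),1e3*np.array([np.cos(a)*v[0]+np.sin(a)*v[1],-np.sin(a)*v[0]+np.cos(a)*v[1],p[2]]).round(4))
E
```

```text
t 5.8 loom mm [-65.6  27.8] z 24.7 F loom [-6.1  3.3] 4.3 yaw 9.05 [-0.079  0.997 -0.    -0.004] jaw 0.0003
top pin_head 0.65 [-39.2 417.9  21.3]
top pin_head 0.57 [ 31.1 203.1  48.6]
scene rail_push 0.62 [-55.8  32.8  27.4]
scene pin_head 0.78 [-37.5 418.2  19.7]
scene pin_head 0.78 [-197.9  242.2   22.2]
scene pin_head 0.69 [ 27.7 202.8  52.1]
```

>>> {"fn": "servo_tool", "kwargs": {"commands": [{"linear":[-0.2,0,0],"rotation":[0,0,0],"jaw":0},{"linear":[-0.2,0,0],"rotation":[0,0,0],"jaw":0},{"linear":[0,0,0],"rotation":[0,0,0],"jaw":0}]}}

```text
time_s: 6.5
tool_pos: [0.5229, -0.0173, 0.0246]
orientation: [-0.079, 0.997, -0.0, -0.005]
contact_force: [-6.5, 1.9, 4.5]
grip_width: 0.0005
gripper_force: 3.4
```

```bash
cd .;python3 -c "from h import *;st()"
```

```text
t 6.5 loom mm [-62.   27.9] z 24.6 F loom [-6.2  2.9] 4.5 yaw 9.05 [-0.079  0.997 -0.    -0.005] jaw 0.0005
```

>>> {"fn": "servo_tool", "kwargs": {"commands": [{"linear":[2.5,0,0],"rotation":[0,0,0],"jaw":0},{"linear":[0,3.8,-0.5],"rotation":[0,0,0],"jaw":0},{"linear":[0,3.8,-0.5],"rotation":[0,0,0],"jaw":0},{"linear":[0,3.8,-0.5],"rotation":[0,0,0],"jaw":0},{"linear":[0,3.8,-0.5],"rotation":[0,0,0],"jaw":0},{"linear":[-2,3,0],"rotation":[0,0,0],"jaw":0},{"linear":[-2,3,0],"rotation":[0,0,0],"jaw":0},{"linear":[-3.9,0,0],"rotation":[0,0,0],"jaw":0},{"linear":[-3.9,0,0],"rotation":[0,0,0],"jaw":0},{"linear":[0,0,0],"rotation":[0,0,0],"jaw":0}]}}

```text
time_s: 7.5
tool_pos: [0.59, 0.2089, 0.0453]
orientation: [-0.079, 0.997, 0.001, 0.002]
contact_force: [-1.1, 0.3, -0.9]
grip_width: 0.0004
gripper_force: 0.0
```

```bash
cd .;python3 - <<'E'
from h import *;st()
robot.read_camera("top")
for q in("rail_push","tongue_block","pin_head"):
        for d in robot.spot_point("top",q)[:3]:
            p=np.array(d["position"]);a=POSE[2];v=p[:2]-POSE[:2]
            print(q,round(d["conf"],2),1e3*np.array([np.cos(a)*v[0]+np.sin(a)*v[1],-np.sin(a)*v[0]+np.cos(a)*v[1],p[2]]).round(4))
E
```

```text
t 7.5 loom mm [ 40.1 240.6] z 45.3 F loom [-1.1  0.5] -0.9 yaw 9.1 [-0.079  0.997  0.001  0.002] jaw 0.0004
rail_push 0.91 [-51.4  32.4  27.4]
pin_head 0.76 [-199.3  243.3   25.1]
pin_head 0.51 [-38.4 418.2  24.4]
pin_head 0.49 [ 29.8 201.6  49.5]
```

>>> {"fn": "servo_tool", "kwargs": {"commands": [{"linear":[1.0,-0.6,0],"rotation":[0,0,0],"jaw":0},{"linear":[0,-0.6,0],"rotation":[0,0,0],"jaw":0},{"linear":[0,-0.4,0],"rotation":[0,0,0],"jaw":0},{"linear":[0,-0.4,0],"rotation":[0,0,0],"jaw":0},{"linear":[0,-0.4,0],"rotation":[0,0,0],"jaw":0},{"linear":[0,-0.3,0],"rotation":[0,0,0],"jaw":0},{"linear":[0,-0.3,0],"rotation":[0,0,0],"jaw":0}]}}

```text
time_s: 8.4
tool_pos: [0.5812, 0.1771, 0.0461]
orientation: [-0.079, 0.997, 0.001, 0.001]
contact_force: [-0.4, 6.1, 1.5]
grip_width: 0.0004
gripper_force: 2.9
```

```bash
cd .;python3 -c "from h import *;st()"
```

```text
t 8.4 loom mm [ 26.3 210.6] z 46.1 F loom [0.6 6.1] 1.5 yaw 9.12 [-0.079  0.997  0.001  0.001] jaw 0.0004
```

>>> {"fn": "servo_tool", "kwargs": {"commands": [{"linear":[-0.2,-0.2,0],"rotation":[0,0,0],"jaw":0},{"linear":[0,-0.2,0],"rotation":[0,0,0],"jaw":0},{"linear":[0,0,0],"rotation":[0,0,0],"jaw":0}]}}

```text
time_s: 8.7
tool_pos: [0.5839, 0.1746, 0.0466]
orientation: [-0.08, 0.997, 0.001, 0.002]
contact_force: [-2.1, 7.7, 3.2]
grip_width: 0.0008
gripper_force: 4.0
```

```bash
cd .;python3 -c "from h import *;st()"
```

```text
t 8.7 loom mm [ 28.6 207.7] z 46.6 F loom [-0.9  8. ] 3.2 yaw 9.15 [-0.08   0.997  0.001  0.002] jaw 0.0008
```

>>> {"fn": "servo_tool", "kwargs": {"commands": [{"linear":[0,-0.15,0],"rotation":[0,0,0],"jaw":0},{"linear":[0,0,0],"rotation":[0,0,0],"jaw":0}]}}

```text
time_s: 8.9
tool_pos: [0.5841, 0.1733, 0.0467]
orientation: [-0.08, 0.997, 0.002, 0.002]
contact_force: [-2.1, 7.9, 3.0]
grip_width: 0.0004
gripper_force: 4.3
```

```bash
cd .;python3 -c "from h import *;st()"
```

```text
t 8.9 loom mm [ 28.6 206.4] z 46.7 F loom [-0.8  8.1] 3.0 yaw 9.16 [-0.08   0.997  0.002  0.002] jaw 0.0004
```

>>> {"fn": "servo_tool", "kwargs": {"commands": [{"linear":[0,-0.15,0],"rotation":[0,0,0],"jaw":0},{"linear":[0,0,0],"rotation":[0,0,0],"jaw":0}]}}

```text
time_s: 9.1
tool_pos: [0.5844, 0.172, 0.0468]
orientation: [-0.08, 0.997, 0.002, 0.002]
contact_force: [-2.3, 8.8, 3.9]
grip_width: 0.0
gripper_force: 4.6
```

```bash
cd .;python3 -c "from h import *;st()"
```

```text
t 9.1 loom mm [ 28.8 205. ] z 46.8 F loom [-0.9  9.1] 3.9 yaw 9.16 [-0.08   0.997  0.002  0.002] jaw 0.0
```

>>> {"fn": "servo_tool", "kwargs": {"commands": [{"linear":[0,-0.15,0],"rotation":[0,0,0],"jaw":0},{"linear":[0,-0.15,0],"rotation":[0,0,0],"jaw":0},{"linear":[0,0,0],"rotation":[0,0,0],"jaw":0}]}}

```text
time_s: 9.4
tool_pos: [0.5849, 0.169, 0.0469]
orientation: [-0.08, 0.997, 0.002, 0.002]
contact_force: [-2.2, 7.4, 5.0]
grip_width: 0.0005
gripper_force: 4.6
```

```bash
cd .;python3 - <<'E'
from h import *;st()
im=robot.read_camera("top");sc=robot.read_camera("scene")
for c in("top","scene"):
  for q in("rail_push","tongue_block","pin_head"):
        for d in robot.spot_point(c,q)[:3]:
            p=np.array(d["position"]);a=POSE[2];v=p[:2]-POSE[:2]
            print(c,q,round(d["conf"],2),1e3*np.array([np.cos(a)*v[0]+np.sin(a)*v[1],-np.sin(a)*v[0]+np.cos(a)*v[1],p[2]]).round(4))
a=cv2.resize(im[160:270,170:270],(400,440),interpolation=cv2.INTER_CUBIC);b=cv2.resize(sc[190:300,265:365],(400,440),interpolation=cv2.INTER_CUBIC)
cv2.imwrite("pics/c3.png",np.hstack([a,b]))
E
```

```text
t 9.4 loom mm [ 28.8 202. ] z 46.9 F loom [-1.   7.6] 5.0 yaw 9.17 [-0.08   0.997  0.002  0.002] jaw 0.0005
top rail_push 0.87 [-52.1  31.8  29.2]
top rail_push 0.64 [  72.6 -115.1   14.6]
top tongue_block 0.57 [-35.8  84.5  78.5]
top pin_head 0.82 [-200.7  245.4   24.1]
top pin_head 0.63 [-38.5 417.6  21.5]
scene rail_push 0.56 [-53.6  31.   28.3]
scene tongue_block 0.96 [-39.   84.6  79.6]
scene pin_head 0.72 [ 29.7 190.6  55. ]
scene pin_head 0.67 [-36.3 417.1  21. ]
```

View pics/c3.png

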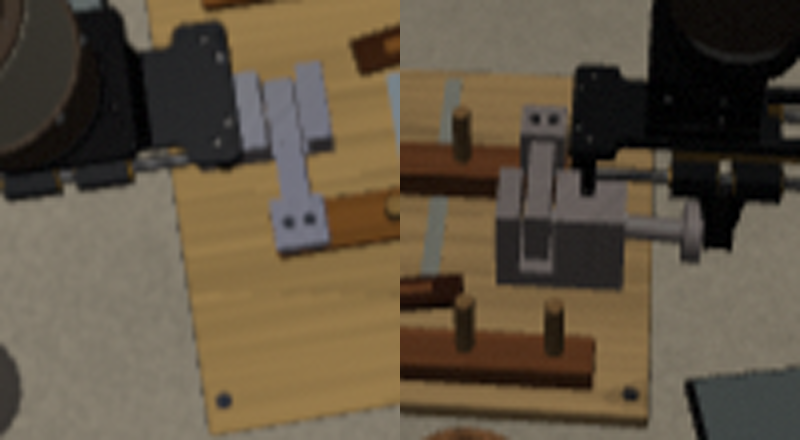

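The pin head (right crop (690,232)) is moving in steadily at about 8 N, with fingers on its outer face and the gripper body clear above the fork. I continue gently.

>>> {"fn": "servo_tool", "kwargs": {"commands": [{"linear":[0,-0.2,0],"rotation":[0,0,0],"jaw":0},{"linear":[0,-0.2,0],"rotation":[0,0,0],"jaw":0},{"linear":[0,0,0],"rotation":[0,0,0],"jaw":0}]}}

```text
time_s: 10.1
tool_pos: [0.5858, 0.1654, 0.0472]
orientation: [-0.08, 0.997, 0.002, 0.002]
contact_force: [-3.0, 8.4, 6.0]
grip_width: 0.0004
gripper_force: 5.0
```

```bash
cd .;python3 -c "from h import *;st()"
```

```text
t 10.1 loom mm [ 29.1 198.3] z 47.2 F loom [-1.6  8.8] 6.0 yaw 9.18 [-0.08   0.997  0.002  0.002] jaw 0.0004
```

>>> {"fn": "servo_tool", "kwargs": {"commands": [{"linear":[0,-0.3,0],"rotation":[0,0,0],"jaw":0},{"linear":[0,-0.3,0],"rotation":[0,0,0],"jaw":0},{"linear":[0,-0.3,0],"rotation":[0,0,0],"jaw":0}]}}

```text
time_s: 10.4
tool_pos: [0.5874, 0.1569, 0.0475]
orientation: [-0.08, 0.997, 0.002, 0.003]
contact_force: [-4.3, 9.3, 7.4]
grip_width: 0.0005
gripper_force: 6.0
```

```bash
cd .;python3 -c "from h import *;st()"
```

```text
t 10.4 loom mm [ 29.3 189.6] z 47.5 F loom [-2.8  9.9] 7.4 yaw 9.2 [-0.08   0.997  0.002  0.003] jaw 0.0005
```

>>> {"fn": "servo_tool", "kwargs": {"commands": [{"linear":[0,0.8,0],"rotation":[0,0,0],"jaw":0},{"linear":[0,0,-0.1],"rotation":[0,0,0],"jaw":0},{"linear":[0,-0.5,0],"rotation":[0,0,0],"jaw":0},{"linear":[0,-0.3,0],"rotation":[0,0,0],"jaw":0},{"linear":[0,-0.3,0],"rotation":[0,0,0],"jaw":0},{"linear":[0,-0.3,0],"rotation":[0,0,0],"jaw":0},{"linear":[0,-0.3,0],"rotation":[0,0,0],"jaw":0}]}}

```text
time_s: 11.1
tool_pos: [0.5876, 0.1447, 0.0469]
orientation: [-0.079, 0.997, 0.0, 0.0]
contact_force: [-0.5, 3.9, 2.1]
grip_width: 0.0006
gripper_force: 1.9
```

```bash
cd .;python3 -c "from h import *;st()"
```

```text
t 11.1 loom mm [ 27.6 177.6] z 46.9 F loom [0.1 4. ] 2.1 yaw 9.1 [-0.079  0.997  0.     0.   ] jaw 0.0006
```

>>> {"fn": "servo_tool", "kwargs": {"commands": [{"linear":[0,-0.3,0],"rotation":[0,0,0],"jaw":0},{"linear":[0,-0.3,0],"rotation":[0,0,0],"jaw":0},{"linear":[0,-0.2,0],"rotation":[0,0,0],"jaw":0},{"linear":[0,0,0],"rotation":[0,0,0],"jaw":0}]}}

```text
time_s: 11.5
tool_pos: [0.5888, 0.1367, 0.0468]
orientation: [-0.079, 0.997, 0.0, 0.0]
contact_force: [-0.6, 3.0, 3.7]
grip_width: 0.0003
gripper_force: 1.8
```

```bash
cd .;python3 -c "from h import *;st()"
```

```text
t 11.5 loom mm [ 27.5 169.5] z 46.8 F loom [-0.1  3.1] 3.7 yaw 9.09 [-0.079  0.997  0.     0.   ] jaw 0.0003
```

Still free; the end stop is due within a couple of millimetres.

>>> {"fn": "servo_tool", "kwargs": {"commands": [{"linear":[0,-0.2,0],"rotation":[0,0,0],"jaw":0},{"linear":[0,-0.2,0],"rotation":[0,0,0],"jaw":0},{"linear":[0,0,0],"rotation":[0,0,0],"jaw":0}]}}

```text
time_s: 11.8
tool_pos: [0.5895, 0.133, 0.0468]
orientation: [-0.079, 0.997, 0.0, 0.0]
contact_force: [-0.8, 4.1, 5.4]
grip_width: 0.0009
gripper_force: 2.5
```

```bash
cd .;python3 -c "from h import *;st()"
```

```text
t 11.8 loom mm [ 27.6 165.7] z 46.8 F loom [-0.1  4.1] 5.4 yaw 9.11 [-0.079  0.997  0.     0.   ] jaw 0.0009
```

>>> {"fn": "servo_tool", "kwargs": {"commands": [{"linear":[0,-0.2,0],"rotation":[0,0,0],"jaw":0},{"linear":[0,-0.2,0],"rotation":[0,0,0],"jaw":0},{"linear":[0,0,0],"rotation":[0,0,0],"jaw":0}]}}

```text
time_s: 12.1
tool_pos: [0.5897, 0.1324, 0.047]
orientation: [-0.079, 0.997, 0.002, 0.001]
contact_force: [-5.9, 14.9, 6.1]
grip_width: 0.0003
gripper_force: 8.4
```

```bash
cd .;python3 -c "from h import *;st()"
```

```text
t 12.1 loom mm [ 27.7 165.1] z 47.0 F loom [-3.4 15.6] 6.1 yaw 9.12 [-0.079  0.997  0.002  0.001] jaw 0.0003
```

Hard stop with the force jumping to 15 N: seated. I retreat and check.

>>> {"fn": "servo_tool", "kwargs": {"commands": [{"linear":[0,1.5,0],"rotation":[0,0,0],"jaw":0},{"linear":[0,3,0],"rotation":[0,0,0],"jaw":0},{"linear":[0,3,-1],"rotation":[0,0,0],"jaw":0},{"linear":[0,3,-3],"rotation":[0,0,0],"jaw":0},{"linear":[0,2,-4],"rotation":[0,0,0],"jaw":0},{"linear":[0,2,-4],"rotation":[0,0,0],"jaw":0},{"linear":[0,0,-4],"rotation":[0,0,0],"jaw":0},{"linear":[0,0,0],"rotation":[0,0,0],"jaw":0}]}}

```text
time_s: 12.9
tool_pos: [0.5692, 0.2734, 0.2123]
orientation: [-0.08, 0.997, 0.001, 0.005]
contact_force: [0.4, -0.7, -0.1]
grip_width: 0.0003
gripper_force: 0.0
```

```bash
cd .;python3 - <<'E'
from h import *;st()
im=robot.read_camera("top");sc=robot.read_camera("scene")
for c in("top","scene"):
  for q in("rail_push","pin_head"):
        for d in robot.spot_point(c,q)[:3]:
            p=np.array(d["position"]);a=POSE[2];v=p[:2]-POSE[:2]
            print(c,q,round(d["conf"],2),1e3*np.array([np.cos(a)*v[0]+np.sin(a)*v[1],-np.sin(a)*v[0]+np.cos(a)*v[1],p[2]]).round(4))
a=cv2.resize(im[160:270,170:270],(400,440),interpolation=cv2.INTER_CUBIC);b=cv2.resize(sc[190:300,265:365],(400,440),interpolation=cv2.INTER_CUBIC)
cv2.imwrite("pics/c4.png",np.hstack([a,b]))
E
```

```text
t 12.9 loom mm [ 29.8 307.5] z 212.3 F loom [ 0.3 -0.7] -0.1 yaw 9.18 [-0.08   0.997  0.001  0.005] jaw 0.0003
top rail_push 0.82 [-51.3  31.1  28.7]
top pin_head 0.92 [-200.9  243.    26.4]
top pin_head 0.54 [-38.  418.9  23. ]
top pin_head 0.53 [ 29.7 153.1  54.8]
scene rail_push 0.95 [-53.2  30.9  28.7]
scene rail_push 0.74 [  24.4 -206.6   -1.9]
scene pin_head 0.73 [-200.7  245.6   26.7]
scene pin_head 0.54 [-38.9 417.   18. ]
scene pin_head 0.52 [ 33.7 156.6  57.5]
```

View pics/c4.png

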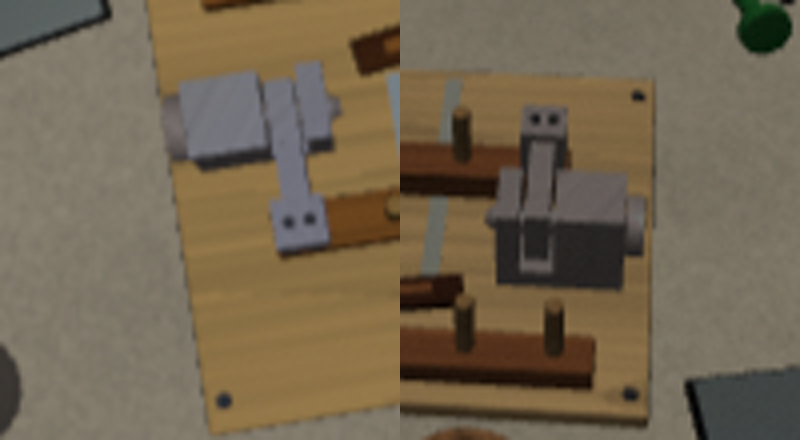

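The head rests on the cheek (top crop (172,128)), and the tip protrudes past the thin cheek (335,108). The pin_head measures y = 153 mm, which is exactly the seated value. Handing in.

```bash
cd .;python3 -c "from station import robot;print(robot.sign_off())"
```

```text
the job is handed in; nothing more can be done
None
```

The rail is locked: the pin went in on the first try with the rail at about -7 mm, its head rests against the fork, and the job is handed in at about 13 s on the robot's clock.

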